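# Sort salvaged drawer hardware into sample trays

### The arm

A 7-joint arm with a two-finger parallel gripper is mounted at the origin on the work surface. World frame = base frame: x ahead of the robot, y to its left, z up, the work surface at z = 0. Lengths are in m, angles in degrees, forces in N, time in s.
With the tool pointing down it reaches from about 0.425 to 0.875 m from the base axis. Payload 4.7 kg.
Tool frame: the origin (TCP) lies on the mounting face of the last link; the fingertips stand 182 mm ahead of it and the grasp point (between the pads) lies 164 mm ahead of it; z points along the fingers, y is the line along which they close (so a half turn about z gives the same grasp; the last joint's range is limited). The gripper opens to 87 mm and grips with 3 to 60 N. Pads are 19 mm wide; open, the fingers measure 117 mm over their backs; the gripper's body (75 mm by 190 mm) begins 51 mm behind the grasp point.
Start: joints at [72.084, 18.392, -4.016, 83.108, 1.295, 78.541, -3.26], TCP at [0.209, -0.616, 0.405] pointing down, gripper open.
Joint ranges: [-163.93, 163.93], [-17.29, 119.83], [-79.2, 71.16], [3.27, 140.29], [-89.18, 269.18], [5.43, 117.66], [-154.24, 154.24]. Speed limits (degrees/s): [147.25, 147.25, 180, 180, 180, 180, 180].

### API

Orientations are given as [roll, pitch, yaw] about the fixed x, y, z axes, in that order (R = Rz(yaw) Ry(pitch) Rx(roll)).
In Python, from cell import env gives the robot as it stands.
- The arm moves only by the tool servo_tool, never from a script. Its argument "plan" is a list of rows, each an object with "xyz": the shift along the tool's x, y, z in cm, a list of three; "twist": the turn, a rotation vector about the tool's x, y, z in degrees, a list of three; "jaw": the closure, from 0 (fully open) to 1 (shut). In form: [{"xyz": [x, y, z], "twist": [wx, wy, wz], "jaw": jaw}, ...]. A call has 1 to 10 rows; each row is the pose to reach, as a shift and turn from the pose commanded when the call began, along the tool's axes at that moment; what a row does not reach only later rows make up. A row lasts 1/12 s, in which the tool goes at most 41.7 mm and 7.16 degrees, less where a joint would pass 70% of its speed; a pose out of reach is approached as far as the arm can. A call with a gripper value outside its range is refused whole. The fingers move at their own pace and stop on an object; "newtons" is the grip in N (left out, the last holds). Time passes only in rows, so rows that repeat a pose let the fingers close. It gives the time, the measured TCP pose, the force, the opening and the grip force at its end, in the units of the state.
- env.get_obs(): the state, without advancing time (a new reading comes with each control period).
- env.read_camera(name): name is "scene" or "top" or "wrist"; returns a dict with "img" (384x512x3 uint8, red, green, blue), "camera_matrix" (3x3 intrinsics, pixels), "R" (3x3) and "t" (3): a world point X has camera coordinates R X + t. Camera axes: x right, y down, z forward; pixel columns grow to the right and rows downward; lengths in m; the calibration is good to about 2 mm. The wrist camera is an equidistant fisheye: a pixel r from the principal point sees the ray r / f radians off the axis. A picture is of the moment at which its call begins. There is no depth.
- env.sign_off(): hands the job in; it is judged then, once.
The state is a dict: "time_s": time; "qpos": joint angles; "joint_velocities": joint speeds; "effort": joint torques, N m; "tool_pos": TCP position; "tool_rot": TCP orientation; "force": force on the tool from outside, world axes, zero at the start; "wrist_torque": the same for the moment, N m; "grip_width": finger opening in m; "grasp_force": force on a finger pad.
Only numpy, scipy, OpenCV 4.12 (cv2) and the standard library are available. Lean on these libraries where they do the work, as an engineer would, in place of code of your own. Each camera call takes 0.05 s, during which the arm holds its last target. There are 200 camera calls.

### The job

Sort the loose cabinet hardware on the bench into the three blue trays: each knob, pull and castor goes into the tray that has one of its kind screwed to its end ledge. Set every piece down on the floor of its tray without dropping it, knobs standing on their foot, pulls lying flat, the castor on its plate with the wheel up, none lying on another piece or on a tray's wall. Leave the wax jar and the screwdriver where they are.

Things in the scene. Friction and masses are not known exactly. Their poses are not given: they have to be found in the camera images.
- tray_knobs: Tray for the knobs. Blue tray fixed to the bench, one of three alike; origin: centre of the underside of its open part. Open part 128 (x) x 138 (y) mm outside, 38 high; walls and floor 4 thick (floor top at 4). At its +x end, away from the robot, a closed ledge 20 high reaches x = 114; screwed on it at x = 89 is a sample: a dark wooden knob, top at 56.
- tray_pulls: Tray for the pulls. Blue tray fixed to the bench, one of three alike; origin: centre of the underside of its open part. Open part 128 (x) x 138 (y) mm outside, 38 high; walls and floor 4 thick (floor top at 4). At its +x end, away from the robot, a closed ledge 20 high reaches x = 114; screwed on it at x = 89 is a sample: a steel pull on its two legs, bar along y, top at 48.
- tray_castors: Tray for the castor. Blue tray fixed to the bench, one of three alike; origin: centre of the underside of its open part. Open part 128 (x) x 138 (y) mm outside, 38 high; walls and floor 4 thick (floor top at 4). At its +x end, away from the robot, a closed ledge 20 high reaches x = 114; screwed on it at x = 89 is a sample: a castor, wheel up, top at 74.
- knob_a: Loose dark turned-wood drawer knob standing on its foot, round about z, 36 mm high. Foot 26 diameter, neck 18, domed head 40 diameter with a straight rim from 20 to 29 above the foot's underside. 25 to 50 g. Origin: centre of the foot's underside. The other knob is the same. Belongs in tray_knobs.
- knob_b: Loose dark turned-wood drawer knob standing on its foot, round about z, 36 mm high. Foot 26 diameter, neck 18, domed head 40 diameter with a straight rim from 20 to 29 above the foot's underside. 25 to 50 g. Origin: centre of the foot's underside. The other knob is the same. Belongs in tray_knobs.
- pull_a: Loose steel drawer pull (a square-bar D without its back) lying flat: 74 (x) x 28 (y) x 10 (z) mm. Origin: centre of that outline, 5 above what it lies on. Grip bar 74 x 10 x 10 along x, centre line at y = +9; two legs, 10 wide, at x = -32 and +32, run from it to y = -14; open between them. 45 to 80 g. The other pull is the same. Belongs in tray_pulls.
- pull_b: Loose steel drawer pull (a square-bar D without its back) lying flat: 74 (x) x 28 (y) x 10 (z) mm. Origin: centre of that outline, 5 above what it lies on. Grip bar 74 x 10 x 10 along x, centre line at y = +9; two legs, 10 wide, at x = -32 and +32, run from it to y = -14; open between them. 45 to 80 g. The other pull is the same. Belongs in tray_pulls.
- castor: Loose furniture castor, upside down, 54 mm high. Steel plate 46 x 46 x 3, disc 36 diameter to 9 high, two steel fork cheeks (30 over their outsides along y, x from -8 to 18, 9 to 42 high), black rubber wheel 38 diameter between them, axle along y at x = 8, 35 high. Nothing turns. Grip over the cheeks. 90 to 160 g. Origin: centre of the plate's underside. Belongs in tray_castors.
- wax_jar: Amber glass jar with a steel cap, 64 mm diameter, 65 mm high, standing left of the work. Origin: centre of its underside. To be left alone.
- screwdriver: Black-handled screwdriver, 200 mm long, lying right of the work along its x. Origin: on its underside. To be left alone.

How it is judged (in metres and radians):
At the end, for the whole second after the job is handed in: Knobs, pulls and castor are each in their own kind's tray (origin within 55 mm of its centre along x, 60 mm along y), on its floor (pulls within 5 mm, others within 4.5 mm), knobs and castor upright, pulls flat on either side (within 0.2 rad), all at rest (x of knob_a in the frame of tray_knobs between -0.055 and 0.055 m and y of knob_a in the frame of tray_knobs between -0.06 and 0.06 m and z of knob_a in the frame of tray_knobs between 0 and 0.0085 m and linear speed of each of knob_a, knob_b, pull_a, pull_b, castor below 0.02 m/s and angular speed of each of knob_a, knob_b, pull_a, pull_b, castor below 0.3 rad/s and angle between each of knob_a, knob_b, castor's own z axis and vertical below 0.2 rad and x of knob_b in the frame of tray_knobs between -0.055 and 0.055 m and y of knob_b in the frame of tray_knobs between -0.06 and 0.06 m and z of knob_b in the frame of tray_knobs between 0 and 0.0085 m and x of pull_a in the frame of tray_pulls between -0.055 and 0.055 m and y of pull_a in the frame of tray_pulls between -0.06 and 0.06 m and z of pull_a in the frame of tray_pulls between 0 and 0.014 m and (angle between pull_a's own z axis and vertical below 0.2 rad or angle between pull_a's own z axis and vertical above 2.94 rad) and x of pull_b in the frame of tray_pulls between -0.055 and 0.055 m and y of pull_b in the frame of tray_pulls between -0.06 and 0.06 m and z of pull_b in the frame of tray_pulls between 0 and 0.014 m and (angle between pull_b's own z axis and vertical below 0.2 rad or angle between pull_b's own z axis and vertical above 2.94 rad) and x of castor in the frame of tray_castors between -0.055 and 0.055 m and y of castor in the frame of tray_castors between -0.06 and 0.06 m and z of castor in the frame of tray_castors between 0 and 0.0085 m); the robot touches nothing.
It fails at once if a piece is dropped or thrown into its tray (faster than 0.8 m/s below the rim, a fall of over 30 mm) ((x of knob_a in the frame of tray_knobs between -0.055 and 0.055 m and y of knob_a in the frame of tray_knobs between -0.06 and 0.06 m and z of knob_a in the frame of tray_knobs below 0.036 m and linear speed of knob_a above 0.8 m/s) or (x of knob_b in the frame of tray_knobs between -0.055 and 0.055 m and y of knob_b in the frame of tray_knobs between -0.06 and 0.06 m and z of knob_b in the frame of tray_knobs below 0.036 m and linear speed of knob_b above 0.8 m/s) or (x of pull_a in the frame of tray_pulls between -0.055 and 0.055 m and y of pull_a in the frame of tray_pulls between -0.06 and 0.06 m and z of pull_a in the frame of tray_pulls below 0.036 m and linear speed of pull_a above 0.8 m/s) or (x of pull_b in the frame of tray_pulls between -0.055 and 0.055 m and y of pull_b in the frame of tray_pulls between -0.06 and 0.06 m and z of pull_b in the frame of tray_pulls below 0.036 m and linear speed of pull_b above 0.8 m/s) or (x of castor in the frame of tray_castors between -0.055 and 0.055 m and y of castor in the frame of tray_castors between -0.06 and 0.06 m and z of castor in the frame of tray_castors below 0.036 m and linear speed of castor above 0.8 m/s)).
It fails at once if the wax jar or the screwdriver is moved by more than 30 mm (distance of any of wax_jar, screwdriver from where it was at the start of the episode above 0.03 m).
It also fails if it takes over 128 s, if anything falls off the work surface, if the arm or the gripper's body presses on something with over 40 N, if the wrist force passes 120 N, or if a joint passes its speed limit or range.

## Working session

There is one attempt and no reset: what is moved stays moved. The work goes in short steps, Python scripts to look and compute and a tool call to move; the robot and the scene stay as the last step left them, time stands still between calls to the robot, and variables do not carry over. Pictures are saved under pics/ and viewed, at most 14 in all, crops included, and the job is handed in when it is done.

Besides the shell and the picture viewer there is one more tool, called after "Request:" in YAML: its name, and indented under it one key for each argument. servo_tool: Moves the arm, as the interface text tells. Its arguments: {"type":"object","properties":{"plan":{"type":"array","items":{"type":"object","properties":{"xyz":{"type":"array","items":{"type":"number"}},"twist":{"type":"array","items":{"type":"number"}},"jaw":{"type":"number"}}}},"newtons":{"type":"number"}},"required":["plan"]}

```bash
mkdir -p pics; cat > h.py <<'E'
import numpy as np, cv2
from cell import env
from scipy.spatial.transform import Rotation as Ro
def snap(n,f):
    d=env.read_camera(n); cv2.imwrite(f,d['img'][:,:,::-1]); 
    np.savez('cal_'+n+'.npz',K=d['camera_matrix'],R=d['R'],t=d['t']); return d
def px2w(n,u,v,z):
    c=np.load('cal_'+n+'.npz'); K,R,t=c['K'],c['R'],c['t']
    x=(u-K[0,2])/K[0,0]; y=(v-K[1,2])/K[1,1]
    if n=='wrist':
        r=np.hypot(x,y); s=np.sin(r)/r if r>1e-9 else 1; d=np.array([x*s,y*s,np.cos(r)])
    else: d=np.array([x,y,1])
    d=R.T@d; o=-R.T@t; return o+d*(z-o[2])/d[2]
E
python3 - <<'E'
from h import *
for n in ('top','scene'):
    d=snap(n,f'pics/{n}0.png'); print(n,d['camera_matrix'].tolist(),(-d['R'].T@d['t']).round(3),d['R'].round(2).tolist())
im=cv2.imread('pics/top0.png'); cv2.imwrite('pics/top0b.png',cv2.resize(im,(800,600),interpolation=cv2.INTER_CUBIC))
print(env.get_obs())
E
```

```text
top [[398.5339820549347, 0.0, 256.3274256996974], [0.0, 398.5339820549347, 193.5198313924055], [0.0, 0.0, 1.0]] [0.418 0.003 1.072] [[0.01, -1.0, 0.01], [-0.99, -0.01, -0.1], [0.1, -0.01, -0.99]]
scene [[376.40499796474745, 0.0, 264.130458110244], [0.0, 376.40499796474745, 189.93071366711274], [0.0, 0.0, 1.0]] [ 0.983 -0.409  0.974] [[0.62, 0.78, 0.01], [0.66, -0.51, -0.55], [-0.43, 0.35, -0.83]]
{'time_s': 0.1, 'qpos': array([72.08493167, 18.43519231, -4.01594072, 83.16820749,  1.2948873 ,
       78.53878319, -3.26110535]), 'joint_velocities': array([-0.00316723, -0.02574146, -0.05941899, -0.12435685, -0.07955514,
        0.00057017,  0.14984444]), 'effort': array([ 3.19250294e-04, -4.92569017e+01, -4.05755332e-01, -3.13399780e+01,
       -6.41166698e-02,  3.94306029e-02,  5.98807924e-05]), 'tool_pos': array([ 0.20856228, -0.61544476,  0.40376376]), 'tool_rot': array([-1.79903042e+02,  5.11589726e-03,  1.87239343e+01]), 'force': array([-0.26901886, -0.39460269, -0.09444102]), 'wrist_torque': array([ 0.01775564, -0.03534505, -0.01586485]), 'grasp_force': 0.0, 'grip_width': 0.08689884552200461}
```

View pics/top0b.png

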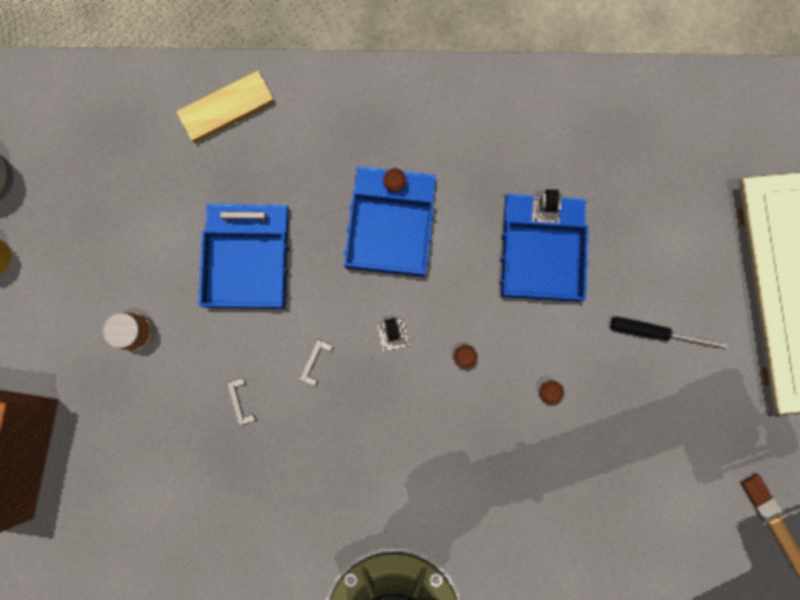

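View pics/scene0.png

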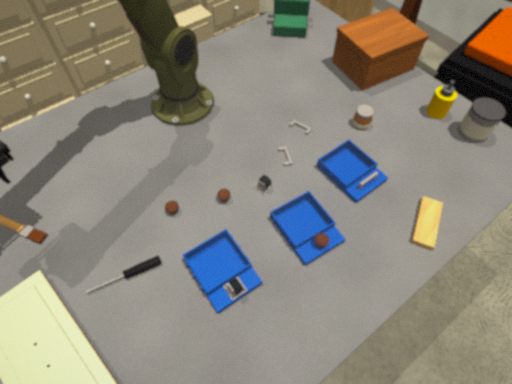

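The top view (800x600) shows the pulls tray at (245,258), the knobs tray at (390,235) and the castors tray at (545,262). The pulls are at (240,402) and (315,363), the castor at (393,333), and the knobs at (465,357) and (551,393). The scene view shows the same layout. Next I'll take an enlarged crop.

```bash
python3 - <<'E'
import cv2
im=cv2.imread('pics/top0.png')
cv2.imwrite('pics/c1.png',cv2.resize(im[195:275,135:270],None,fx=5.9,fy=5.9,interpolation=cv2.INTER_CUBIC))
cv2.imwrite('pics/c2.png',cv2.resize(im[100:275,120:385],None,fx=3,fy=3,interpolation=cv2.INTER_CUBIC))
E
```

```text
(no output)
```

View pics/c1.png

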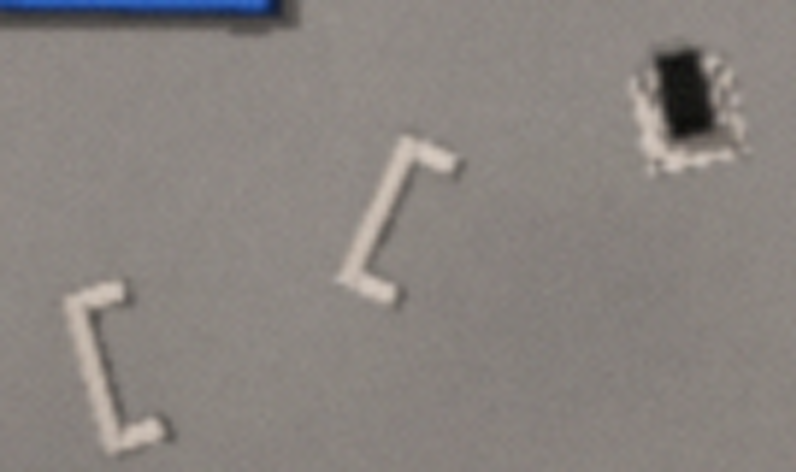

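View pics/c2.png

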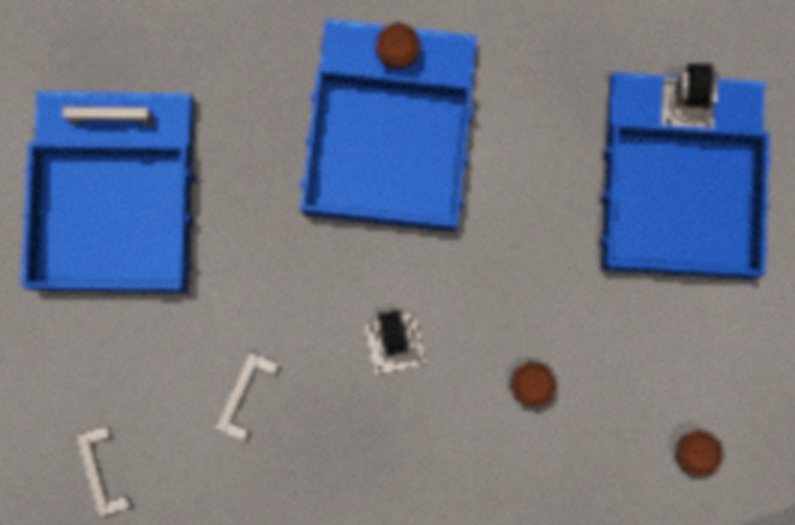

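```bash
python3 - <<'E'
from h import *
c1=lambda U,V,z:px2w('top',135+(U+.5)/5.9-.5,195+(V+.5)/5.9-.5,z)[:2]
c2=lambda U,V,z:px2w('top',120+(U+.5)/3-.5,100+(V+.5)/3-.5,z)[:2]
def show(n,P):
    P=np.array(P); print(n,P.mean(0).round(4),P.round(3).tolist())
    for i in range(len(P)):
        d=P[(i+1)%len(P)]-P[i]; print('   ',np.linalg.norm(d).round(3),np.degrees(np.arctan2(d[1],d[0])).round(1))
show('P1',[c1(*p,.008) for p in [(65,300),(125,282),(168,438),(112,452)]])
show('P2',[c1(*p,.008) for p in [(408,135),(462,157),(396,306),(338,280)]])
show('cas',[c1(*p,.003) for p in [(630,85),(725,60),(748,150),(655,172)]])
print('wheel',c1(678,50,.045),c1(690,135,.045), 'top ctr',c1(684,92,.054))
print('k1',c2(534,385,.026),'k2',c2(699,454,.026))
for n,q in dict(pulls=[(30,145),(188,150),(187,292),(22,290)],knobs=[(316,73),(473,90),(459,230),(302,213)],cast=[(611,126),(768,136),(764,277),(602,270)]).items():
    show(n,[c2(*p,.038) for p in q])
E
```

```text
P1 [0.3555 0.256 ] [[0.385, 0.28], [0.394, 0.254], [0.325, 0.233], [0.318, 0.257]]
    0.028 -72.9
    0.072 -162.9
    0.025 104.3
    0.071 19.0
P2 [0.4223 0.131 ] [[0.46, 0.129], [0.45, 0.104], [0.384, 0.132], [0.395, 0.159]]
    0.026 -111.7
    0.073 157.0
    0.029 66.4
    0.072 -24.8
cas [0.4695 0.0016] [[0.484, 0.029], [0.495, -0.014], [0.455, -0.025], [0.444, 0.017]]
    0.045 -74.8
    0.042 -165.4
    0.043 103.7
    0.041 16.6
wheel [0.49661997 0.00688979] [0.45946779 0.00136689] top ctr [0.47770281 0.00411316]
k1 [ 0.43345979 -0.11969082] k2 [ 0.37455043 -0.26315496]
pulls [0.5752 0.2537] [[0.64, 0.323], [0.637, 0.185], [0.512, 0.182], [0.512, 0.325]]
    0.138 -91.3
    0.125 -179.0
    0.142 89.7
    0.128 -0.9
knobs [0.6373 0.0097] [[0.707, 0.074], [0.693, -0.065], [0.568, -0.053], [0.582, 0.084]]
    0.14 -95.8
    0.126 174.5
    0.138 84.2
    0.126 -4.8
cast [ 0.5944 -0.2529] [[0.662, -0.187], [0.654, -0.326], [0.529, -0.32], [0.534, -0.178]]
    0.139 -93.2
    0.126 177.0
    0.142 87.9
    0.128 -4.1
```

Request:
servo_tool:
  plan:
    - {"xyz":[30.1,-20,5],"twist":[0,0,18.7],"jaw":0}
    - {"xyz":[30.1,-20,5],"twist":[0,0,18.7],"jaw":0}
    - {"xyz":[30.1,-20,5],"twist":[0,0,18.7],"jaw":0}
    - {"xyz":[30.1,-20,5],"twist":[0,0,18.7],"jaw":0}
    - {"xyz":[30.1,-20,5],"twist":[0,0,18.7],"jaw":0}
    - {"xyz":[30.1,-20,5],"twist":[0,0,18.7],"jaw":0}
    - {"xyz":[30.1,-20,5],"twist":[0,0,18.7],"jaw":0}
    - {"xyz":[30.1,-20,5],"twist":[0,0,18.7],"jaw":0}
    - {"xyz":[30.1,-20,5],"twist":[0,0,18.7],"jaw":0}
    - {"xyz":[30.1,-20,5],"twist":[0,0,18.7],"jaw":0}

```text
time_s: 0.93
tool_pos: [0.4341, -0.322, 0.3537]
tool_rot: [-179.7, -0.1, 0.7]
force: [0.3, 0.2, -0.4]
grip_width: 0.0871
grasp_force: 0.0
```

Request:
servo_tool:
  plan:
    - {"xyz":[0,-26,0],"twist":[0,0,0],"jaw":0}
    - {"xyz":[0,-26,0],"twist":[0,0,0],"jaw":0}
    - {"xyz":[0,-26,0],"twist":[0,0,0],"jaw":0}
    - {"xyz":[0,-26,0],"twist":[0,0,0],"jaw":0}
    - {"xyz":[0,-26,0],"twist":[0,0,0],"jaw":0}
    - {"xyz":[0,-26,0],"twist":[0,0,0],"jaw":0}
    - {"xyz":[0,-26,0],"twist":[0,0,0],"jaw":0}
    - {"xyz":[0,-26,0],"twist":[0,0,0],"jaw":0}
    - {"xyz":[0,-26,0],"twist":[0,0,0],"jaw":0}

```text
time_s: 1.68
tool_pos: [0.4293, -0.0697, 0.3547]
tool_rot: [179.9, 0.0, 0.1]
force: [0.1, -1.5, 0.4]
grip_width: 0.0869
grasp_force: 0.0
```

```bash
python3 - <<'E'
from h import *
d=snap('wrist','pics/w0.png'); print(d['camera_matrix'].tolist(),(-d['R'].T@d['t']).round(3),d['R'].round(2).tolist())
cv2.imwrite('pics/w0b.png',cv2.resize(cv2.imread('pics/w0.png'),(800,600),interpolation=cv2.INTER_CUBIC))
o=env.get_obs();print(o['time_s'],o['tool_pos'],o['tool_rot'])
E
```

```text
[[297.3186396354542, 0.0, 256.6269018566921], [0.0, 297.3186396354542, 193.1892075562296], [0.0, 0.0, 1.0]] [ 0.501 -0.07   0.335] [[0.0, -1.0, 0.0], [-0.96, -0.0, 0.27], [-0.27, -0.0, -0.96]]
1.7333 [ 0.42926538 -0.07074087  0.35462353] [ 1.79959802e+02  1.53818586e-02 -3.20481460e-02]
```

View pics/w0b.png

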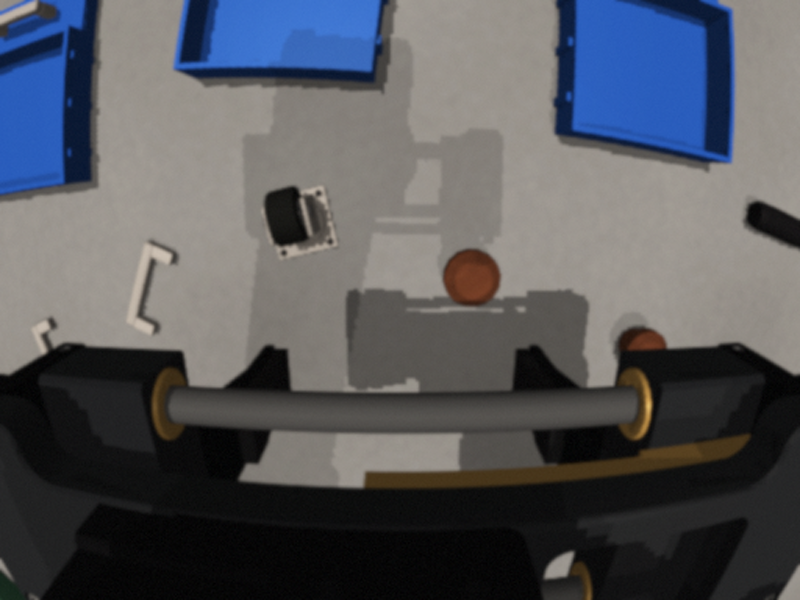

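The wrist view shows castor plate corners at (322,186), (338,246) and (280,258), knob 1 at (472,277), and the pull_b outline at (150,240)-(178,255)-(155,333)-(128,323).

```bash
cat >> h.py <<'E'
def go(x,y,z,yaw=0):
    o=env.get_obs(); R=Ro.from_euler('xyz',o['tool_rot'],degrees=True); T=Ro.from_euler('xyz',[180,0,yaw],degrees=True)
    print('xyz cm',(R.inv().apply(np.array([x,y,z])-o['tool_pos'])*100).round(1),'twist',np.degrees((R.inv()*T).as_rotvec()).round(1))
E
python3 - <<'E'
from h import *
w=lambda U,V,z:px2w('wrist',U*.64-.2,V*.64-.2,z)[:2]
a,b,c=w(322,186,.003),w(338,246,.003),w(280,258,.003)
ang=lambda d:np.degrees(np.arctan2(d[1],d[0])).round(1)
print('castor',(a+c)/2,ang(a-b),ang(c-b),np.linalg.norm(a-b),np.linalg.norm(c-b))
print('k1',w(472,277,.026)); 
P=[w(*p,.008) for p in [(150,240),(178,255),(155,333),(128,323)]]; print('P2',np.mean(P,0),ang(P[0]-P[3]),ang(P[1]-P[2]),np.linalg.norm(P[0]-P[3]))
q=np.array([w(*p,.038) for p in [(567,134),(731,161)]]);print('castor tray near corners',q,ang(q[0]-q[1]))
q=np.array([w(*p,.038) for p in [(176,68),(375,78)]]);print('knob tray near',q,ang(q[0]-q[1]))
E
```

```text
castor [0.46996262 0.00234989] 13.8 100.8 0.045013553547441174 0.04467191735853926
k1 [ 0.43442557 -0.11922272]
P2 [0.42221153 0.12925574] -25.3 -25.7 0.07586592437778265
castor tray near corners [[ 0.53410481 -0.17908968]
 [ 0.53083012 -0.31997432]] 88.7
knob tray near [[ 0.58525106  0.08309952]
 [ 0.56597669 -0.05403671]] 82.0
```

Request:
servo_tool:
  plan:
    - {"xyz":[0.5,4.8,4],"twist":[0,0,0],"jaw":0}
    - {"xyz":[0.5,4.8,4],"twist":[0,0,0],"jaw":0}
    - {"xyz":[0.5,4.8,7],"twist":[0,0,0],"jaw":0}
    - {"xyz":[0.5,4.8,10],"twist":[0,0,0],"jaw":0}
    - {"xyz":[0.5,4.8,13],"twist":[0,0,0],"jaw":0}
    - {"xyz":[0.5,4.8,15],"twist":[0,0,0],"jaw":0}
    - {"xyz":[0.5,4.8,16.6],"twist":[0,0,0],"jaw":0}
    - {"xyz":[0.5,4.8,16.6],"twist":[0,0,0],"jaw":0}
    - {"xyz":[0.5,4.8,16.6],"twist":[0,0,0],"jaw":0}

```text
time_s: 2.48
tool_pos: [0.4338, -0.119, 0.1879]
tool_rot: [-179.9, 0.1, -0.1]
force: [0.0, -0.4, 1.0]
grip_width: 0.0866
grasp_force: 0.0
```

Request:
servo_tool:
  plan:
    - {"xyz":[0,0,0],"twist":[0,0,0],"jaw":0.45}
    - {"xyz":[0,0,0],"twist":[0,0,0],"jaw":0.7}
    - {"xyz":[0,0,0],"twist":[0,0,0],"jaw":0.7}
    - {"xyz":[0,0,0],"twist":[0,0,0],"jaw":0.7}
    - {"xyz":[0,0,0],"twist":[0,0,0],"jaw":0.7}
    - {"xyz":[0,0,0],"twist":[0,0,0],"jaw":0.7}
    - {"xyz":[0,0,0],"twist":[0,0,0],"jaw":0.7}
    - {"xyz":[0,0,0],"twist":[0,0,0],"jaw":0.7}
  newtons: 20

```text
time_s: 3.15
tool_pos: [0.4344, -0.1175, 0.1888]
tool_rot: [180.0, -0.0, 0.0]
force: [0.8, 0.6, 0.2]
grip_width: 0.0415
grasp_force: 0.0
```

Request:
servo_tool:
  plan:
    - {"xyz":[0,0,0],"twist":[0,0,0],"jaw":0.7}
    - {"xyz":[0,0,0],"twist":[0,0,0],"jaw":0.7}
    - {"xyz":[0,0,0],"twist":[0,0,0],"jaw":0.7}
    - {"xyz":[0,0,-1],"twist":[0,0,0],"jaw":0.7}
    - {"xyz":[0,0,-3],"twist":[0,0,0],"jaw":0.7}
    - {"xyz":[0,0,-6],"twist":[0,0,0],"jaw":0.7}
    - {"xyz":[0,0,-9],"twist":[0,0,0],"jaw":0.7}
    - {"xyz":[0,0,-9],"twist":[0,0,0],"jaw":0.7}

```text
time_s: 3.82
tool_pos: [0.4368, -0.1178, 0.2848]
tool_rot: [179.8, -0.6, 0.0]
force: [1.8, -0.6, 0.4]
grip_width: 0.0381
grasp_force: 20.0
```

```bash
python3 - <<'E'
from h import *
c=np.array([.637,.0097]);a=np.radians(-6); p=c+.027*np.array([np.cos(a),np.sin(a)]);m=c-.027*np.array([np.cos(a),np.sin(a)]);print(p,m)
go(p[0],p[1],.28,-6)
E
```

```text
[0.66385209 0.00687773] [0.61014791 0.01252227]
xyz cm [ 22.7 -12.5   0.6] twist [ 0.2 -0.6  6. ]
```

Request:
servo_tool:
  plan:
    - {"xyz":[3,-1.6,0],"twist":[0,0,6],"jaw":0.7}
    - {"xyz":[6.5,-3.5,0],"twist":[0,0,6],"jaw":0.7}
    - {"xyz":[10,-5.5,0],"twist":[0,0,6],"jaw":0.7}
    - {"xyz":[13.5,-7.4,0],"twist":[0,0,6],"jaw":0.7}
    - {"xyz":[17,-9.4,0],"twist":[0,0,6],"jaw":0.7}
    - {"xyz":[20,-11,0],"twist":[0,0,6],"jaw":0.7}
    - {"xyz":[22,-12,0],"twist":[0,0,6],"jaw":0.7}
    - {"xyz":[22.9,-12.5,0],"twist":[0,0,6],"jaw":0.7}
    - {"xyz":[22.9,-12.5,0],"twist":[0,0,6],"jaw":0.7}
    - {"xyz":[22.9,-12.5,0],"twist":[0,0,6],"jaw":0.7}

```text
time_s: 4.65
tool_pos: [0.6628, 0.0073, 0.2783]
tool_rot: [180.0, 0.1, -6.0]
force: [0.5, -0.3, -0.8]
grip_width: 0.0384
grasp_force: 20.0
```

```bash
python3 - <<'E'
from h import *
d=snap('wrist','pics/w1.png'); cv2.imwrite('pics/w1b.png',cv2.resize(cv2.imread('pics/w1.png'),(800,600),interpolation=cv2.INTER_CUBIC))
o=env.get_obs();print(o['tool_pos'],o['tool_rot'])
E
```

```text
[0.66244513 0.0065795  0.27845724] [ 1.79928716e+02  8.72755713e-02 -6.01801831e+00]
```

View pics/w1b.png

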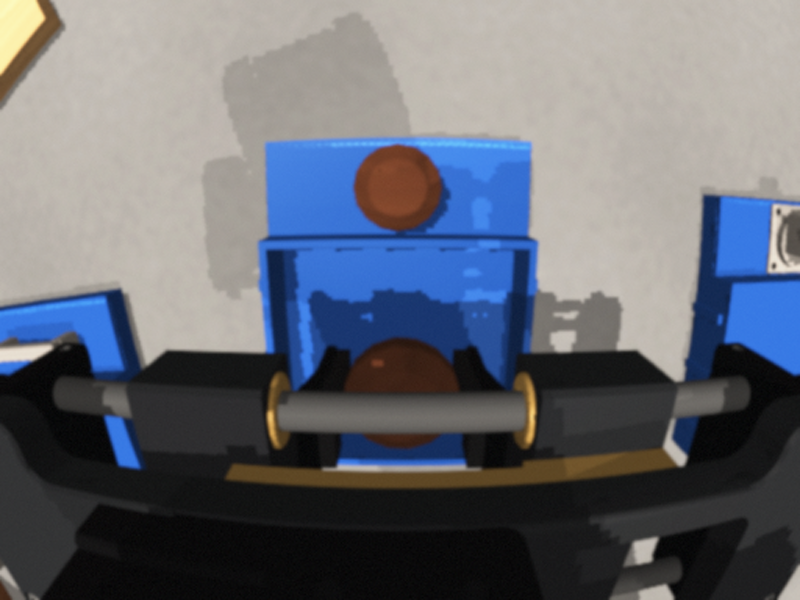

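The view shows the knob held centred over the tray at (400,390), with the tray square to the gripper. I'll lower it now.

Request:
servo_tool:
  plan:
    - {"xyz":[0,0,2.5],"twist":[0,0,0],"jaw":0.7}
    - {"xyz":[0,0,4.5],"twist":[0,0,0],"jaw":0.7}
    - {"xyz":[0,0,6],"twist":[0,0,0],"jaw":0.7}
    - {"xyz":[0,0,7],"twist":[0,0,0],"jaw":0.7}
    - {"xyz":[0,0,7.8],"twist":[0,0,0],"jaw":0.7}
    - {"xyz":[0,0,8.2],"twist":[0,0,0],"jaw":0.7}
    - {"xyz":[0,0,8.5],"twist":[0,0,0],"jaw":0.7}
    - {"xyz":[0,0,8.5],"twist":[0,0,0],"jaw":0.7}
    - {"xyz":[0,0,8.5],"twist":[0,0,0],"jaw":0.7}

```text
time_s: 5.45
tool_pos: [0.6637, 0.0076, 0.1944]
tool_rot: [-180.0, -0.1, -6.0]
force: [0.6, 0.1, -0.3]
grip_width: 0.0387
grasp_force: 20.0
```

Request:
servo_tool:
  plan:
    - {"xyz":[0,0,0],"twist":[0,0,0],"jaw":0.45}
    - {"xyz":[0,0,0],"twist":[0,0,0],"jaw":0.3}
    - {"xyz":[0,0,0],"twist":[0,0,0],"jaw":0.3}
    - {"xyz":[0,0,0],"twist":[0,0,0],"jaw":0.3}
    - {"xyz":[0,0,-2],"twist":[0,0,0],"jaw":0.3}
    - {"xyz":[0,0,-5],"twist":[0,0,0],"jaw":0.3}
    - {"xyz":[0,0,-8.5],"twist":[0,0,0],"jaw":0.3}
    - {"xyz":[0,0,-8.5],"twist":[0,0,0],"jaw":0.0}

```text
time_s: 6.12
tool_pos: [0.6658, 0.0083, 0.2866]
tool_rot: [-179.9, -0.7, -6.0]
force: [1.7, 1.1, 2.0]
grip_width: 0.0631
grasp_force: 0.0
```

```bash
python3 - <<'E'
from h import *
go(.3745,-.263,.28,0)
E
```

```text
xyz cm [-26.2  30.    0.3] twist [-0.  -0.7 -6. ]
```

Request:
servo_tool:
  plan:
    - {"xyz":[-26,29.8,0],"twist":[0,0,-6],"jaw":0}
    - {"xyz":[-26,29.8,0],"twist":[0,0,-6],"jaw":0}
    - {"xyz":[-26,29.8,0],"twist":[0,0,-6],"jaw":0}
    - {"xyz":[-26,29.8,0],"twist":[0,0,-6],"jaw":0}
    - {"xyz":[-26,29.8,0],"twist":[0,0,-6],"jaw":0}
    - {"xyz":[-26,29.8,0],"twist":[0,0,-6],"jaw":0}
    - {"xyz":[-26,29.8,0],"twist":[0,0,-6],"jaw":0}
    - {"xyz":[-26,29.8,0],"twist":[0,0,-6],"jaw":0}
    - {"xyz":[-26,29.8,0],"twist":[0,0,-6],"jaw":0}
    - {"xyz":[-26,29.8,0],"twist":[0,0,-6],"jaw":0}

```text
time_s: 6.95
tool_pos: [0.3698, -0.2651, 0.2789]
tool_rot: [179.9, 0.1, -0.3]
force: [0.0, -0.7, 0.2]
grip_width: 0.087
grasp_force: 0.0
```

Request:
servo_tool:
  plan:
    - {"xyz":[0,0,0],"twist":[0,0,0],"jaw":0}
    - {"xyz":[0,0,0],"twist":[0,0,0],"jaw":0}

```text
time_s: 7.12
tool_pos: [0.3731, -0.2625, 0.2791]
tool_rot: [180.0, -0.0, -0.2]
force: [0.9, 0.9, -0.1]
grip_width: 0.0869
grasp_force: 0.0
```

```bash
python3 - <<'E'
from h import *
d=snap('wrist','pics/w2.png'); cv2.imwrite('pics/w2b.png',cv2.resize(cv2.imread('pics/w2.png'),(800,600),interpolation=cv2.INTER_CUBIC))
go(.3745,-.263,.1885,0)
E
```

```text
xyz cm [0.  0.1 9.1] twist [ 0.  -0.1  0. ]
```

View pics/w2b.png

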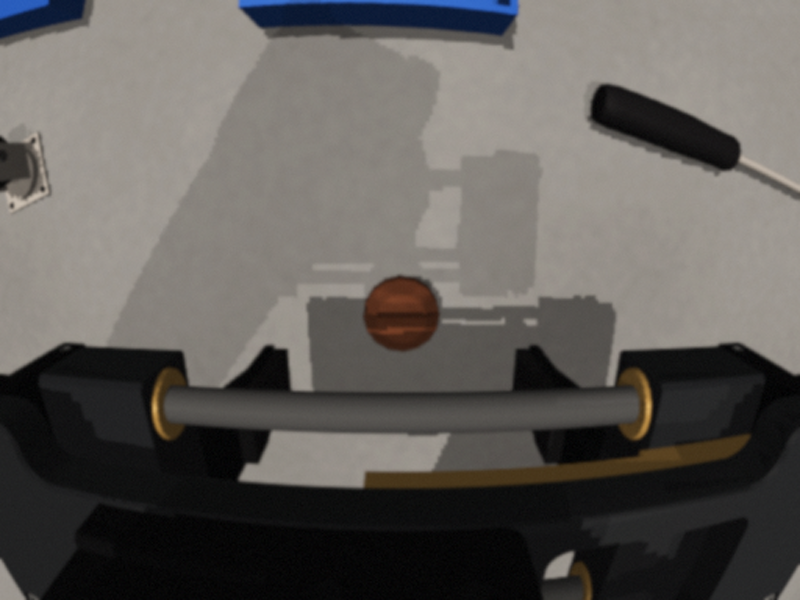

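Knob 2 is at (401,313), centred between the fingers. Descending to grip and lift it.

Request:
servo_tool:
  plan:
    - {"xyz":[0,0.1,3],"twist":[0,0,0],"jaw":0}
    - {"xyz":[0,0.1,6],"twist":[0,0,0],"jaw":0}
    - {"xyz":[0,0.1,8],"twist":[0,0,0],"jaw":0}
    - {"xyz":[0,0.1,9.1],"twist":[0,0,0],"jaw":0.1}
    - {"xyz":[0,0.1,9.1],"twist":[0,0,0],"jaw":0.4}
    - {"xyz":[0,0.1,9.1],"twist":[0,0,0],"jaw":0.7}
    - {"xyz":[0,0.1,9.1],"twist":[0,0,0],"jaw":0.7}
    - {"xyz":[0,0.1,9.1],"twist":[0,0,0],"jaw":0.7}
    - {"xyz":[0,0.1,9.1],"twist":[0,0,0],"jaw":0.7}
    - {"xyz":[0,0.1,9.1],"twist":[0,0,0],"jaw":0.7}

```text
time_s: 8.0
tool_pos: [0.3741, -0.2631, 0.1887]
tool_rot: [179.9, -0.1, 0.0]
force: [-0.3, -0.3, -0.2]
grip_width: 0.0485
grasp_force: 0.0
```

Request:
servo_tool:
  plan:
    - {"xyz":[0,0,0],"twist":[0,0,0],"jaw":0.7}
    - {"xyz":[0,0,0],"twist":[0,0,0],"jaw":0.7}
    - {"xyz":[0,0,0],"twist":[0,0,0],"jaw":0.7}
    - {"xyz":[0,0,0],"twist":[0,0,0],"jaw":0.7}
    - {"xyz":[0,0,-1],"twist":[0,0,0],"jaw":0.7}
    - {"xyz":[0,0,-3],"twist":[0,0,0],"jaw":0.7}
    - {"xyz":[0,0,-6],"twist":[0,0,0],"jaw":0.7}
    - {"xyz":[0,0,-9],"twist":[0,0,0],"jaw":0.7}
    - {"xyz":[0,0,-9],"twist":[0,0,0],"jaw":0.7}
    - {"xyz":[0,0,-9],"twist":[0,0,0],"jaw":0.7}

```text
time_s: 8.83
tool_pos: [0.3744, -0.2632, 0.2799]
tool_rot: [179.8, -0.2, 0.0]
force: [-0.2, -0.3, -1.2]
grip_width: 0.0385
grasp_force: 20.0
```

```bash
python3 - <<'E'
from h import *
go(.609,.0125,.279,-6)
E
```

```text
xyz cm [ 23.5 -27.6   0.1] twist [ 0.2 -0.2  6. ]
```

Request:
servo_tool:
  plan:
    - {"xyz":[2,-2.3,0],"twist":[0,0,6],"jaw":0.7}
    - {"xyz":[4.5,-5.3,0],"twist":[0,0,6],"jaw":0.7}
    - {"xyz":[7,-8.2,0],"twist":[0,0,6],"jaw":0.7}
    - {"xyz":[9.5,-11.2,0],"twist":[0,0,6],"jaw":0.7}
    - {"xyz":[12,-14.1,0],"twist":[0,0,6],"jaw":0.7}
    - {"xyz":[14.5,-17,0],"twist":[0,0,6],"jaw":0.7}
    - {"xyz":[17,-20,0],"twist":[0,0,6],"jaw":0.7}
    - {"xyz":[19.5,-22.9,0],"twist":[0,0,6],"jaw":0.7}
    - {"xyz":[22,-25.8,0],"twist":[0,0,6],"jaw":0.7}
    - {"xyz":[23.5,-27.6,0],"twist":[0,0,6],"jaw":0.7}

```text
time_s: 9.67
tool_pos: [0.6097, 0.0173, 0.2762]
tool_rot: [-179.8, 0.1, -5.8]
force: [0.2, 1.4, -0.2]
grip_width: 0.0386
grasp_force: 20.0
```

Request:
servo_tool:
  plan:
    - {"xyz":[0,0,0],"twist":[0,0,0],"jaw":0.7}
    - {"xyz":[0,0,0],"twist":[0,0,0],"jaw":0.7}
    - {"xyz":[0,0,0],"twist":[0,0,0],"jaw":0.7}

```text
time_s: 9.92
tool_pos: [0.6078, 0.0125, 0.2763]
tool_rot: [179.9, 0.2, -6.0]
force: [-0.2, -0.4, -0.5]
grip_width: 0.0388
grasp_force: 20.0
```

```bash
python3 - <<'E'
from h import *
d=snap('wrist','pics/w3.png'); cv2.imwrite('pics/w3b.png',cv2.resize(cv2.imread('pics/w3.png'),(800,600),interpolation=cv2.INTER_CUBIC))
go(.609,.0125,.1938,-6)
E
```

```text
xyz cm [ 0.1 -0.1  8.3] twist [ 0.1  0.1 -0.1]
```

View pics/w3b.png

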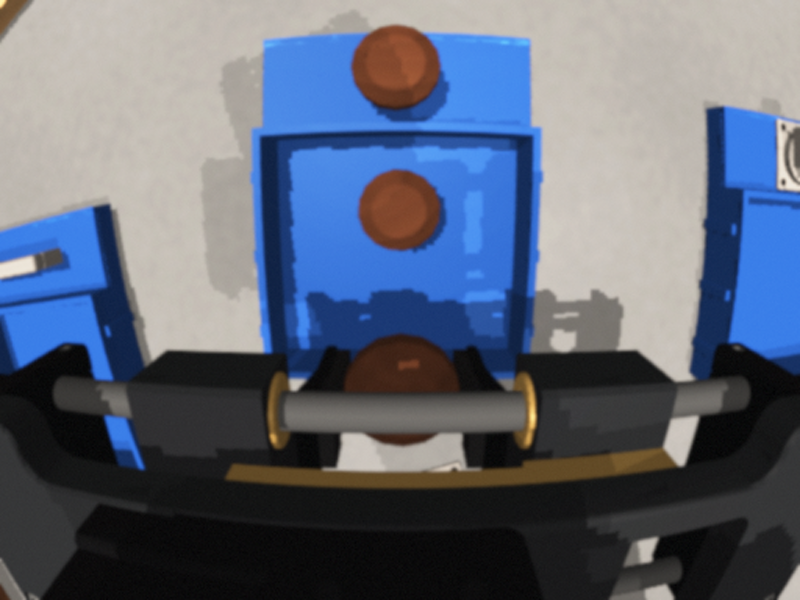

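Knob 1 stands upright in the tray at (400,210), and knob 2 is held at (402,385) just behind it. Lowering knob 2 and releasing.

Request:
servo_tool:
  plan:
    - {"xyz":[0.1,0,2.5],"twist":[0,0,0],"jaw":0.7}
    - {"xyz":[0.1,0,4.5],"twist":[0,0,0],"jaw":0.7}
    - {"xyz":[0.1,0,6],"twist":[0,0,0],"jaw":0.7}
    - {"xyz":[0.1,0,7],"twist":[0,0,0],"jaw":0.7}
    - {"xyz":[0.1,0,7.7],"twist":[0,0,0],"jaw":0.7}
    - {"xyz":[0.1,0,8.1],"twist":[0,0,0],"jaw":0.7}
    - {"xyz":[0.1,0,8.3],"twist":[0,0,0],"jaw":0.7}
    - {"xyz":[0.1,0,8.3],"twist":[0,0,0],"jaw":0.7}
    - {"xyz":[0.1,0,8.3],"twist":[0,0,0],"jaw":0.7}

```text
time_s: 10.72
tool_pos: [0.61, 0.0132, 0.1955]
tool_rot: [-180.0, -0.1, -6.0]
force: [0.1, 0.0, -0.3]
grip_width: 0.0384
grasp_force: 20.0
```

Request:
servo_tool:
  plan:
    - {"xyz":[0,0,0],"twist":[0,0,0],"jaw":0.45}
    - {"xyz":[0,0,0],"twist":[0,0,0],"jaw":0.3}
    - {"xyz":[0,0,0],"twist":[0,0,0],"jaw":0.3}
    - {"xyz":[0,0,0],"twist":[0,0,0],"jaw":0.3}
    - {"xyz":[0,0,-2],"twist":[0,0,0],"jaw":0.3}
    - {"xyz":[0,0,-5],"twist":[0,0,0],"jaw":0.3}
    - {"xyz":[0,0,-8.5],"twist":[0,0,0],"jaw":0.3}
    - {"xyz":[0,0,-8.5],"twist":[0,0,0],"jaw":0.0}
    - {"xyz":[0,0,-8.5],"twist":[0,0,0],"jaw":0.0}

```text
time_s: 11.47
tool_pos: [0.6106, 0.0135, 0.2824]
tool_rot: [-180.0, -0.3, -6.0]
force: [-0.3, -0.4, -0.1]
grip_width: 0.0681
grasp_force: 0.0
```

```bash
python3 - <<'E'
from h import *
a=np.radians(12.5); print(np.array([.4695,.002])+.005*np.array([np.cos(a),np.sin(a)]))
go(.4744,.003,.279,12.5)
E
```

```text
[0.47438148 0.0030822 ]
xyz cm [-13.4   2.5   0.3] twist [  0.   -0.3 -18.5]
```

Request:
servo_tool:
  plan:
    - {"xyz":[-13.4,2.5,0],"twist":[0,0,-18.5],"jaw":0}
    - {"xyz":[-13.4,2.5,0],"twist":[0,0,-18.5],"jaw":0}
    - {"xyz":[-13.4,2.5,0],"twist":[0,0,-18.5],"jaw":0}
    - {"xyz":[-13.4,2.5,0],"twist":[0,0,-18.5],"jaw":0}
    - {"xyz":[-13.4,2.5,0],"twist":[0,0,-18.5],"jaw":0}
    - {"xyz":[-13.4,2.5,0],"twist":[0,0,-18.5],"jaw":0}
    - {"xyz":[-13.4,2.5,0],"twist":[0,0,-18.5],"jaw":0}

```text
time_s: 12.05
tool_pos: [0.4746, 0.0022, 0.2797]
tool_rot: [-180.0, -0.1, 12.5]
force: [0.4, 0.6, 0.6]
grip_width: 0.0869
grasp_force: 0.0
```

```bash
python3 - <<'E'
from h import *
d=snap('wrist','pics/w4.png'); cv2.imwrite('pics/w4b.png',cv2.resize(cv2.imread('pics/w4.png'),(800,600),interpolation=cv2.INTER_CUBIC))
go(.4744,.003,.196,12.5)
E
```

```text
xyz cm [-0.  -0.1  8.4] twist [-0.  -0.1  0. ]
```

View pics/w4b.png

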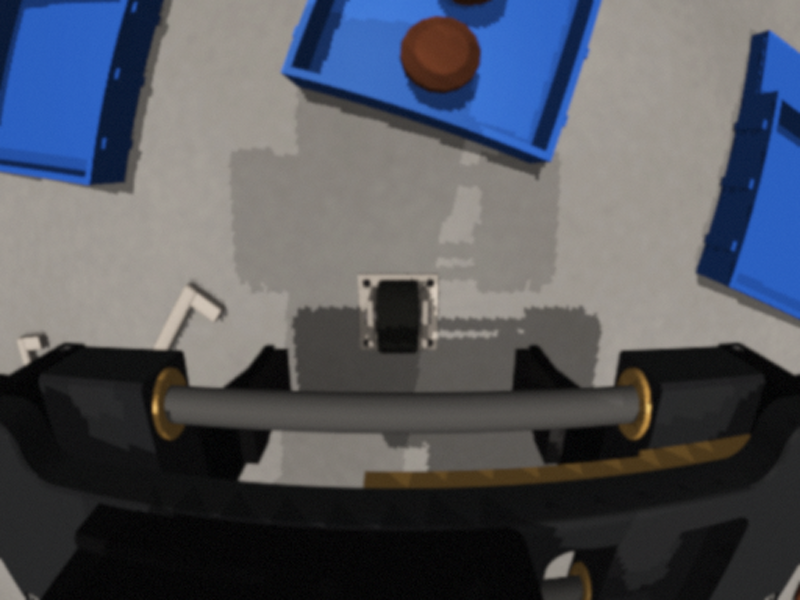

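```bash
python3 - <<'E'
from h import *
w=lambda U,V,z:px2w('wrist',U*.64-.2,V*.64-.2,z)[:2]
print('plate',np.mean([w(*p,.003) for p in [(358,276),(439,276),(438,350),(361,350)]],0))
print('wheel far/near edges',w(397,279,.036),w(398,353,.036),w(397,279,.045),w(398,353,.03))
E
```

```text
plate [0.46926048 0.00176932]
wheel far/near edges [0.49634951 0.00858844] [ 4.58277533e-01 -2.74118330e-04] [0.49831246 0.00893852] [ 0.4559477  -0.00074523]
```

The castor is at (398,313), square to the gripper, and its wheel offset confirms that its +x points ahead. Descending to grip.

Request:
servo_tool:
  plan:
    - {"xyz":[0,0,3],"twist":[0,0,0],"jaw":0}
    - {"xyz":[0,0,6],"twist":[0,0,0],"jaw":0}
    - {"xyz":[0,0,7.6],"twist":[0,0,0],"jaw":0}
    - {"xyz":[0,0,8.4],"twist":[0,0,0],"jaw":0.2}
    - {"xyz":[0,0,8.4],"twist":[0,0,0],"jaw":0.5}
    - {"xyz":[0,0,8.4],"twist":[0,0,0],"jaw":0.8}
    - {"xyz":[0,0,8.4],"twist":[0,0,0],"jaw":0.8}
    - {"xyz":[0,0,8.4],"twist":[0,0,0],"jaw":0.8}
    - {"xyz":[0,0,8.4],"twist":[0,0,0],"jaw":0.8}
    - {"xyz":[0,0,8.4],"twist":[0,0,0],"jaw":0.8}
  newtons: 30

```text
time_s: 12.93
tool_pos: [0.4741, 0.0022, 0.1965]
tool_rot: [179.9, -0.1, 12.5]
force: [-0.2, 0.1, -0.8]
grip_width: 0.0485
grasp_force: 0.0
```

Request:
servo_tool:
  plan:
    - {"xyz":[0,0,0],"twist":[0,0,0],"jaw":0.8}
    - {"xyz":[0,0,0],"twist":[0,0,0],"jaw":0.8}
    - {"xyz":[0,0,0],"twist":[0,0,0],"jaw":0.8}
    - {"xyz":[0,0,0],"twist":[0,0,0],"jaw":0.8}
    - {"xyz":[0,0,0],"twist":[0,0,0],"jaw":0.8}

```text
time_s: 13.35
tool_pos: [0.4738, 0.0024, 0.1959]
tool_rot: [180.0, -0.0, 12.5]
force: [-1.5, -0.1, 2.7]
grip_width: 0.0297
grasp_force: 30.0
```

Request:
servo_tool:
  plan:
    - {"xyz":[0,0,-1],"twist":[0,0,0],"jaw":0.8}
    - {"xyz":[0,0,-3],"twist":[0,0,0],"jaw":0.8}
    - {"xyz":[0,0,-6],"twist":[0,0,0],"jaw":0.8}
    - {"xyz":[0,0,-9],"twist":[0,0,0],"jaw":0.8}
    - {"xyz":[0,0,-9],"twist":[0,0,0],"jaw":0.8}

```text
time_s: 13.77
tool_pos: [0.476, 0.0028, 0.2915]
tool_rot: [179.8, -0.5, 12.5]
force: [1.7, 0.7, -0.6]
grip_width: 0.0296
grasp_force: 30.0
```

```bash
python3 - <<'E'
from h import *
go(.598,-.252,.286,-3)
E
```

```text
xyz cm [ 6.4 27.5  0.7] twist [ 0.1 -0.5 15.5]
```

Request:
servo_tool:
  plan:
    - {"xyz":[0.5,2.2,0],"twist":[0,0,2],"jaw":0.8}
    - {"xyz":[1.3,5.5,0],"twist":[0,0,4],"jaw":0.8}
    - {"xyz":[2.1,9,0],"twist":[0,0,6],"jaw":0.8}
    - {"xyz":[2.9,12.5,0],"twist":[0,0,8],"jaw":0.8}
    - {"xyz":[3.7,16,0],"twist":[0,0,10],"jaw":0.8}
    - {"xyz":[4.5,19.5,0],"twist":[0,0,12],"jaw":0.8}
    - {"xyz":[5.3,22.8,0],"twist":[0,0,14],"jaw":0.8}
    - {"xyz":[6,25.5,0],"twist":[0,0,15.5],"jaw":0.8}
    - {"xyz":[6.5,27.5,0],"twist":[0,0,15.5],"jaw":0.8}
    - {"xyz":[6.5,27.5,0],"twist":[0,0,15.5],"jaw":0.8}

```text
time_s: 14.6
tool_pos: [0.5967, -0.2586, 0.2839]
tool_rot: [179.9, 0.1, -3.4]
force: [-0.4, -0.9, -0.8]
grip_width: 0.0297
grasp_force: 30.0
```

Request:
servo_tool:
  plan:
    - {"xyz":[0,0,0],"twist":[0,0,0],"jaw":0.8}
    - {"xyz":[0,0,0],"twist":[0,0,0],"jaw":0.8}

```text
time_s: 14.77
tool_pos: [0.5964, -0.2515, 0.2846]
tool_rot: [-179.9, 0.1, -3.0]
force: [0.4, -0.1, -1.3]
grip_width: 0.0298
grasp_force: 30.0
```

```bash
python3 - <<'E'
from h import *
d=snap('wrist','pics/w5.png'); cv2.imwrite('pics/w5b.png',cv2.resize(cv2.imread('pics/w5.png'),(800,600),interpolation=cv2.INTER_CUBIC))
go(.598,-.252,.2012,-3)
E
```

```text
xyz cm [0.2 0.1 8.4] twist [-0.1  0.1  0.1]
```

View pics/w5b.png

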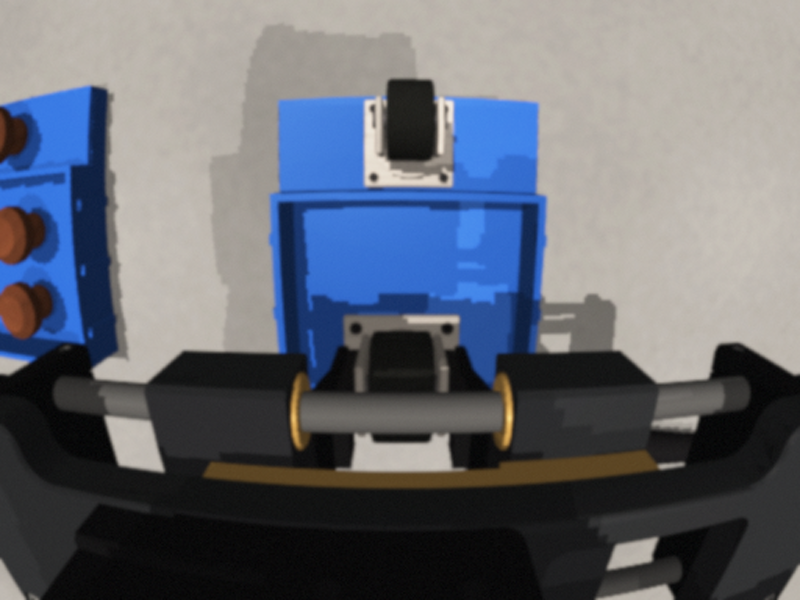

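The castor is held over its tray, plate edge at (400,322), square to the tray. Both knobs stand upright in theirs. Lowering the castor.

Request:
servo_tool:
  plan:
    - {"xyz":[0.2,0,2.5],"twist":[0,0,0],"jaw":0.8}
    - {"xyz":[0.2,0,4.5],"twist":[0,0,0],"jaw":0.8}
    - {"xyz":[0.2,0,6],"twist":[0,0,0],"jaw":0.8}
    - {"xyz":[0.2,0,7],"twist":[0,0,0],"jaw":0.8}
    - {"xyz":[0.2,0,7.8],"twist":[0,0,0],"jaw":0.8}
    - {"xyz":[0.2,0,8.2],"twist":[0,0,0],"jaw":0.8}
    - {"xyz":[0.2,0,8.4],"twist":[0,0,0],"jaw":0.8}
    - {"xyz":[0.2,0,8.4],"twist":[0,0,0],"jaw":0.8}
    - {"xyz":[0.2,0,8.4],"twist":[0,0,0],"jaw":0.8}

```text
time_s: 15.57
tool_pos: [0.5992, -0.2522, 0.2026]
tool_rot: [180.0, -0.1, -3.0]
force: [0.0, -0.3, -1.1]
grip_width: 0.0298
grasp_force: 30.0
```

Request:
servo_tool:
  plan:
    - {"xyz":[0,0,0],"twist":[0,0,0],"jaw":0.6}
    - {"xyz":[0,0,0],"twist":[0,0,0],"jaw":0.4}
    - {"xyz":[0,0,0],"twist":[0,0,0],"jaw":0.4}
    - {"xyz":[0,0,0],"twist":[0,0,0],"jaw":0.4}
    - {"xyz":[0,0,-2],"twist":[0,0,0],"jaw":0.4}
    - {"xyz":[0,0,-5],"twist":[0,0,0],"jaw":0.4}
    - {"xyz":[0,0,-8],"twist":[0,0,0],"jaw":0.4}
    - {"xyz":[0,0,-11],"twist":[0,0,0],"jaw":0.4}
    - {"xyz":[0,0,-11],"twist":[0,0,0],"jaw":0.4}

```text
time_s: 16.32
tool_pos: [0.601, -0.2524, 0.3193]
tool_rot: [179.8, -0.6, -3.0]
force: [0.9, -0.9, 1.8]
grip_width: 0.052
grasp_force: 0.0
```

```bash
python3 - <<'E'
from h import *
for c,y in (((.4222,.130),-25),((.3555,.256),18.5)):
    a=np.radians(y); print(np.array(c)+.009*np.array([-np.sin(a),np.cos(a)]))
go(.45,.11,.30,-25)
E
```

```text
[0.42600356 0.13815677]
[0.35264426 0.26453491]
xyz cm [-17.  -35.4   1.6] twist [ 0.1 -0.7 22. ]
```

Request:
servo_tool:
  plan:
    - {"xyz":[-19.3,-38.1,1.5],"twist":[0,0,22],"jaw":0.4}
    - {"xyz":[-19.3,-38.1,1.5],"twist":[0,0,22],"jaw":0.4}
    - {"xyz":[-19.3,-38.1,1.5],"twist":[0,0,22],"jaw":0.4}
    - {"xyz":[-19.3,-38.1,1.5],"twist":[0,0,22],"jaw":0.4}
    - {"xyz":[-19.3,-38.1,1.5],"twist":[0,0,22],"jaw":0.4}
    - {"xyz":[-19.3,-38.1,1.5],"twist":[0,0,22],"jaw":0.4}
    - {"xyz":[-19.3,-38.1,1.5],"twist":[0,0,22],"jaw":0.4}
    - {"xyz":[-19.3,-38.1,1.5],"twist":[0,0,22],"jaw":0.4}
    - {"xyz":[-19.3,-38.1,1.5],"twist":[0,0,22],"jaw":0.4}
    - {"xyz":[-19.3,-38.1,1.5],"twist":[0,0,22],"jaw":0.4}

```text
time_s: 17.15
tool_pos: [0.429, 0.1303, 0.2973]
tool_rot: [180.0, -0.1, -25.0]
force: [0.8, 0.9, 0.7]
grip_width: 0.0523
grasp_force: 0.0
```

Request:
servo_tool:
  plan:
    - {"xyz":[0,0,0],"twist":[0,0,0],"jaw":0.4}
    - {"xyz":[0,0,0],"twist":[0,0,0],"jaw":0.4}
    - {"xyz":[0,0,0],"twist":[0,0,0],"jaw":0.4}

```text
time_s: 17.4
tool_pos: [0.4304, 0.1283, 0.2973]
tool_rot: [180.0, -0.1, -25.0]
force: [0.9, 1.0, 0.1]
grip_width: 0.0522
grasp_force: 0.0
```

```bash
python3 - <<'E'
from h import *
d=snap('wrist','pics/w6.png'); cv2.imwrite('pics/w6b.png',cv2.resize(cv2.imread('pics/w6.png'),(800,600),interpolation=cv2.INTER_CUBIC))
go(.426,.138,.184,-25)
E
```

```text
xyz cm [-0.9 -0.7 11.3] twist [ 0.  -0.  -0.1]
```

View pics/w6b.png

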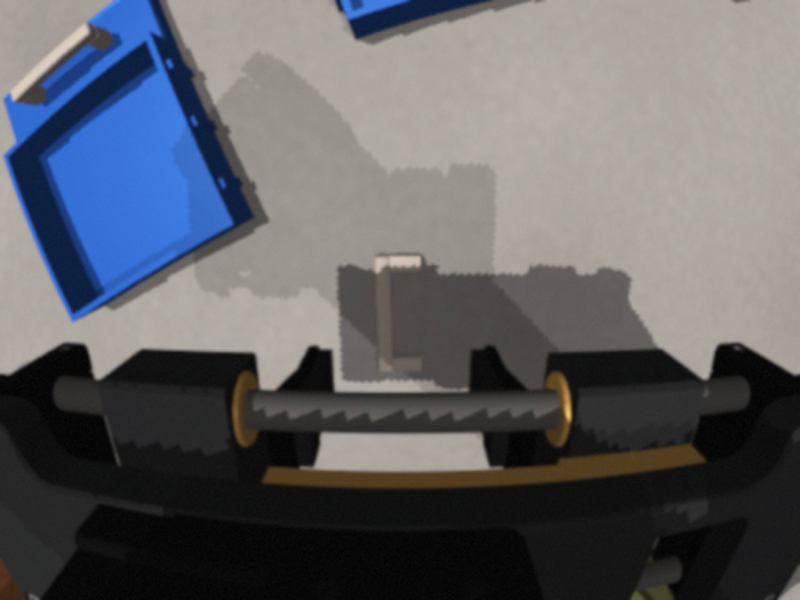

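Pull_b's bar is vertical in the view at column 384, rows 254-371, with its legs to the right. It is parallel to the pads.

```bash
python3 - <<'E'
from h import *
w=lambda U,V,z:px2w('wrist',U*.64-.2,V*.64-.2,z)[:2]
a,b=w(384,254,.01),w(385,371,.01); print(a,b,(a+b)/2,np.linalg.norm(a-b),np.degrees(np.arctan2(*(a-b)[::-1])))
c=(a+b)/2; go(c[0],c[1],.185,-25)
E
```

```text
[0.45999603 0.12463088] [0.39314188 0.15589262] [0.42656895 0.14026175] 0.07380226487198563 -25.06130596384659
xyz cm [-0.9 -1.  11.2] twist [ 0.  -0.  -0.1]
```

Request:
servo_tool:
  plan:
    - {"xyz":[-0.9,-0.9,3],"twist":[0,0,0],"jaw":0.45}
    - {"xyz":[-0.9,-0.9,6],"twist":[0,0,0],"jaw":0.45}
    - {"xyz":[-0.9,-0.9,8.5],"twist":[0,0,0],"jaw":0.45}
    - {"xyz":[-0.9,-0.9,10.3],"twist":[0,0,0],"jaw":0.45}
    - {"xyz":[-0.9,-0.9,11],"twist":[0,0,0],"jaw":0.5}
    - {"xyz":[-0.9,-0.9,11.2],"twist":[0,0,0],"jaw":0.6}
    - {"xyz":[-0.9,-0.9,11.2],"twist":[0,0,0],"jaw":0.7}
    - {"xyz":[-0.9,-0.9,11.2],"twist":[0,0,0],"jaw":1}
    - {"xyz":[-0.9,-0.9,11.2],"twist":[0,0,0],"jaw":1}
    - {"xyz":[-0.9,-0.9,11.2],"twist":[0,0,0],"jaw":1}
  newtons: 30

```text
time_s: 18.28
tool_pos: [0.4265, 0.1406, 0.1862]
tool_rot: [-180.0, -0.1, -25.0]
force: [0.1, -0.4, 0.3]
grip_width: 0.0179
grasp_force: 0.0
```

Request:
servo_tool:
  plan:
    - {"xyz":[0,0,0],"twist":[0,0,0],"jaw":1}
    - {"xyz":[0,0,0],"twist":[0,0,0],"jaw":1}
    - {"xyz":[0,0,0],"twist":[0,0,0],"jaw":1}
    - {"xyz":[0,0,0],"twist":[0,0,0],"jaw":1}
    - {"xyz":[0,0,0],"twist":[0,0,0],"jaw":1}
    - {"xyz":[0,0,0],"twist":[0,0,0],"jaw":1}

```text
time_s: 18.78
tool_pos: [0.4263, 0.1406, 0.1858]
tool_rot: [-180.0, -0.1, -25.0]
force: [-0.5, -1.7, 7.0]
grip_width: 0.0093
grasp_force: 30.0
```

Request:
servo_tool:
  plan:
    - {"xyz":[0,0,-1],"twist":[0,0,0],"jaw":1}
    - {"xyz":[0,0,-3],"twist":[0,0,0],"jaw":1}
    - {"xyz":[0,0,-6],"twist":[0,0,0],"jaw":1}
    - {"xyz":[0,0,-9],"twist":[0,0,0],"jaw":1}
    - {"xyz":[0,0,-9],"twist":[0,0,0],"jaw":1}
    - {"xyz":[0,0,-9],"twist":[0,0,0],"jaw":1}

```text
time_s: 19.28
tool_pos: [0.4264, 0.1408, 0.277]
tool_rot: [-179.9, -0.2, -25.0]
force: [0.0, 0.3, -0.6]
grip_width: 0.0092
grasp_force: 30.0
```

```bash
python3 - <<'E'
from h import *
go(.575,.230,.275,-0.5)
E
```

```text
xyz cm [  9.7 -14.4   0.3] twist [ -0.   -0.2 -24.5]
```

Request:
servo_tool:
  plan:
    - {"xyz":[1.2,-1.8,0],"twist":[0,0,-3],"jaw":1}
    - {"xyz":[3,-4.5,0],"twist":[0,0,-7],"jaw":1}
    - {"xyz":[4.8,-7.2,0],"twist":[0,0,-12],"jaw":1}
    - {"xyz":[6.6,-9.8,0],"twist":[0,0,-17],"jaw":1}
    - {"xyz":[8.4,-12.4,0],"twist":[0,0,-21],"jaw":1}
    - {"xyz":[9.7,-14.4,0],"twist":[0,0,-24.5],"jaw":1}
    - {"xyz":[9.7,-14.4,0],"twist":[0,0,-24.5],"jaw":1}
    - {"xyz":[9.7,-14.4,0],"twist":[0,0,-24.5],"jaw":1}
    - {"xyz":[9.7,-14.4,0],"twist":[0,0,-24.5],"jaw":1}

```text
time_s: 20.03
tool_pos: [0.5734, 0.2298, 0.2736]
tool_rot: [179.9, 0.2, -0.5]
force: [-1.3, 0.2, -0.5]
grip_width: 0.0098
grasp_force: 30.0
```

```bash
python3 - <<'E'
from h import *
d=snap('wrist','pics/w7.png'); cv2.imwrite('pics/w7b.png',cv2.resize(cv2.imread('pics/w7.png'),(800,600),interpolation=cv2.INTER_CUBIC))
go(.575,.230,.1905,-0.5)
E
```

```text
xyz cm [ 0.2 -0.1  8.4] twist [0.1 0.1 0. ]
```

View pics/w7b.png

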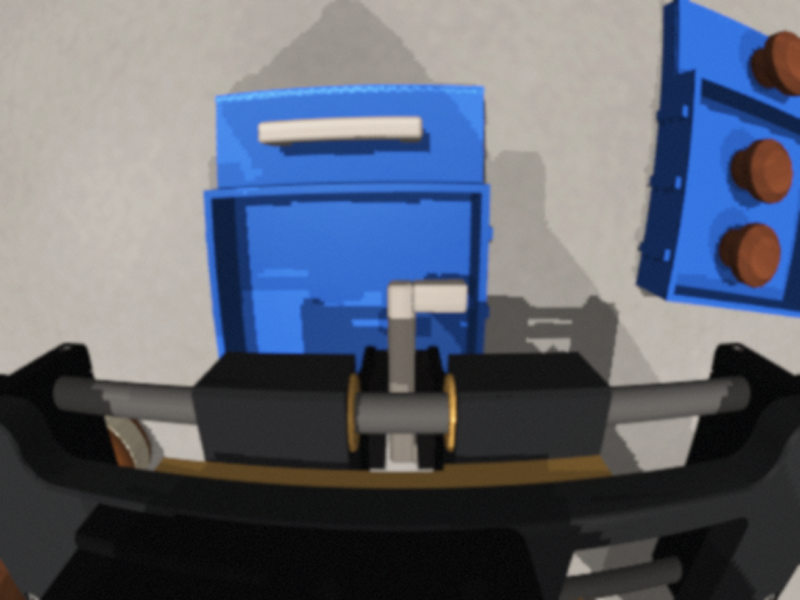

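Pull_b is held over the right half of the pulls tray, leg end at (465,297) inside the right wall. Lowering it.

Request:
servo_tool:
  plan:
    - {"xyz":[0.2,0,2.5],"twist":[0,0,0],"jaw":1}
    - {"xyz":[0.2,0,4.5],"twist":[0,0,0],"jaw":1}
    - {"xyz":[0.2,0,6],"twist":[0,0,0],"jaw":1}
    - {"xyz":[0.2,0,7],"twist":[0,0,0],"jaw":1}
    - {"xyz":[0.2,0,7.8],"twist":[0,0,0],"jaw":1}
    - {"xyz":[0.2,0,8.2],"twist":[0,0,0],"jaw":1}
    - {"xyz":[0.2,0,8.4],"twist":[0,0,0],"jaw":1}
    - {"xyz":[0.2,0,8.4],"twist":[0,0,0],"jaw":1}
    - {"xyz":[0.2,0,8.4],"twist":[0,0,0],"jaw":1}

```text
time_s: 20.83
tool_pos: [0.5768, 0.2303, 0.1918]
tool_rot: [-180.0, -0.1, -0.5]
force: [0.2, 0.2, -0.1]
grip_width: 0.0097
grasp_force: 30.0
```

Request:
servo_tool:
  plan:
    - {"xyz":[0,0,0],"twist":[0,0,0],"jaw":0.8}
    - {"xyz":[0,0,0],"twist":[0,0,0],"jaw":0.7}
    - {"xyz":[0,0,0],"twist":[0,0,0],"jaw":0.7}
    - {"xyz":[0,0,0],"twist":[0,0,0],"jaw":0.7}
    - {"xyz":[0,0,-2],"twist":[0,0,0],"jaw":0.7}
    - {"xyz":[0,0,-5],"twist":[0,0,0],"jaw":0.6}
    - {"xyz":[0,0,-8],"twist":[0,0,0],"jaw":0.45}
    - {"xyz":[0,0,-10],"twist":[0,0,0],"jaw":0.45}
    - {"xyz":[0,0,-10],"twist":[0,0,0],"jaw":0.45}

```text
time_s: 21.58
tool_pos: [0.5779, 0.2314, 0.2964]
tool_rot: [-179.8, -0.5, -0.5]
force: [0.8, 1.2, -0.3]
grip_width: 0.0438
grasp_force: 0.0
```

```bash
python3 - <<'E'
from h import *
go(.3526,.2645,.29,18.5)
E
```

```text
xyz cm [-22.6  -3.1   0.5] twist [ -0.1  -0.5 -19. ]
```

Request:
servo_tool:
  plan:
    - {"xyz":[-22.4,-3.1,0],"twist":[0,0,-19],"jaw":0.45}
    - {"xyz":[-22.4,-3.1,0],"twist":[0,0,-19],"jaw":0.45}
    - {"xyz":[-22.4,-3.1,0],"twist":[0,0,-19],"jaw":0.45}
    - {"xyz":[-22.4,-3.1,0],"twist":[0,0,-19],"jaw":0.45}
    - {"xyz":[-22.4,-3.1,0],"twist":[0,0,-19],"jaw":0.45}
    - {"xyz":[-22.4,-3.1,0],"twist":[0,0,-19],"jaw":0.45}
    - {"xyz":[-22.4,-3.1,0],"twist":[0,0,-19],"jaw":0.45}
    - {"xyz":[-22.4,-3.1,0],"twist":[0,0,-19],"jaw":0.45}
    - {"xyz":[-22.4,-3.1,0],"twist":[0,0,-19],"jaw":0.45}

```text
time_s: 22.33
tool_pos: [0.3536, 0.2626, 0.2912]
tool_rot: [180.0, -0.1, 18.5]
force: [-0.4, -0.1, 1.3]
grip_width: 0.0478
grasp_force: 0.0
```

```bash
python3 - <<'E'
from h import *
d=snap('wrist','pics/w8.png'); cv2.imwrite('pics/w8b.png',cv2.resize(cv2.imread('pics/w8.png'),(800,600),interpolation=cv2.INTER_CUBIC))
o=env.get_obs();print(o['tool_pos'],o['tool_rot'])
E
```

```text
[0.35391028 0.26256391 0.29124287] [-1.79965946e+02 -3.31307304e-02  1.84538325e+01]
```

View pics/w8b.png

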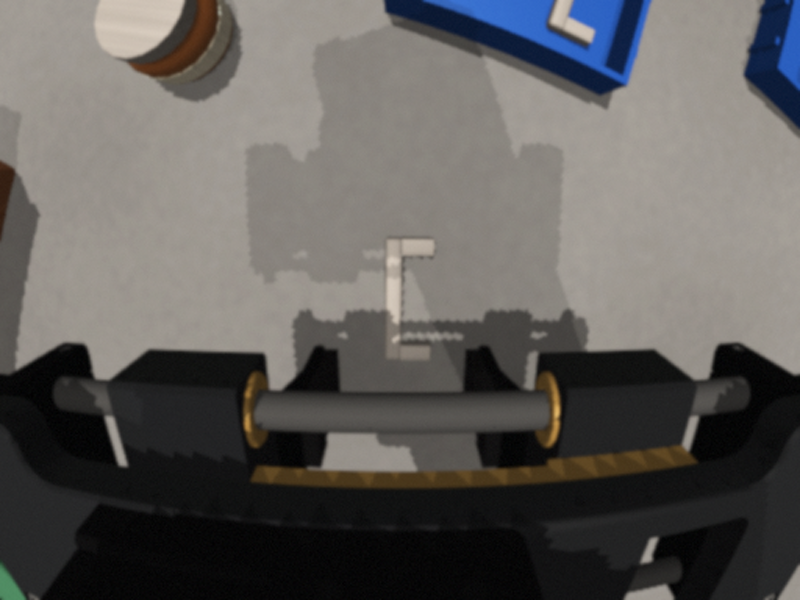

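Pull_a's bar is vertical in the view at column 393, rows 237-359, with its legs to the right. The first pull lies in its tray at (572,25).

```bash
python3 - <<'E'
from h import *
w=lambda U,V,z:px2w('wrist',U*.64-.2,V*.64-.2,z)[:2]
a,b=w(394,237,.01),w(394,359,.01); print(a,b,(a+b)/2,np.linalg.norm(a-b),np.degrees(np.arctan2(*(a-b)[::-1])))
c=(a+b)/2; go(c[0],c[1],.185,18.5)
E
```

```text
[0.38918892 0.27804265] [0.31898616 0.25491089] [0.35408754 0.26647677] 0.0739155260881181 18.237019003530254
xyz cm [ 0.1 -0.4 10.6] twist [-0. -0. -0.]
```

Request:
servo_tool:
  plan:
    - {"xyz":[0.1,-0.4,3],"twist":[0,0,0],"jaw":0.45}
    - {"xyz":[0.1,-0.4,6],"twist":[0,0,0],"jaw":0.45}
    - {"xyz":[0.1,-0.4,8.5],"twist":[0,0,0],"jaw":0.45}
    - {"xyz":[0.1,-0.4,10],"twist":[0,0,0],"jaw":0.45}
    - {"xyz":[0.1,-0.4,10.6],"twist":[0,0,0],"jaw":0.5}
    - {"xyz":[0.1,-0.4,10.6],"twist":[0,0,0],"jaw":0.6}
    - {"xyz":[0.1,-0.4,10.6],"twist":[0,0,0],"jaw":0.7}
    - {"xyz":[0.1,-0.4,10.6],"twist":[0,0,0],"jaw":1}
    - {"xyz":[0.1,-0.4,10.6],"twist":[0,0,0],"jaw":1}
    - {"xyz":[0.1,-0.4,10.6],"twist":[0,0,0],"jaw":1}
  newtons: 30

```text
time_s: 23.22
tool_pos: [0.353, 0.2671, 0.1855]
tool_rot: [180.0, -0.1, 18.5]
force: [0.7, 0.1, -0.5]
grip_width: 0.0179
grasp_force: 0.0
```

Request:
servo_tool:
  plan:
    - {"xyz":[0,0,0],"twist":[0,0,0],"jaw":1}
    - {"xyz":[0,0,0],"twist":[0,0,0],"jaw":1}
    - {"xyz":[0,0,0],"twist":[0,0,0],"jaw":1}
    - {"xyz":[0,0,0],"twist":[0,0,0],"jaw":1}
    - {"xyz":[0,0,0],"twist":[0,0,0],"jaw":1}
    - {"xyz":[0,0,0],"twist":[0,0,0],"jaw":1}

```text
time_s: 23.72
tool_pos: [0.3528, 0.2671, 0.1854]
tool_rot: [180.0, -0.0, 18.5]
force: [0.6, -1.8, 5.1]
grip_width: 0.0095
grasp_force: 30.0
```

Request:
servo_tool:
  plan:
    - {"xyz":[0,0,-1],"twist":[0,0,0],"jaw":1}
    - {"xyz":[0,0,-3],"twist":[0,0,0],"jaw":1}
    - {"xyz":[0,0,-6],"twist":[0,0,0],"jaw":1}
    - {"xyz":[0,0,-9],"twist":[0,0,0],"jaw":1}
    - {"xyz":[0,0,-9],"twist":[0,0,0],"jaw":1}
    - {"xyz":[0,0,-9],"twist":[0,0,0],"jaw":1}

```text
time_s: 24.22
tool_pos: [0.353, 0.2673, 0.2761]
tool_rot: [179.9, -0.2, 18.5]
force: [-0.5, -0.1, -0.4]
grip_width: 0.0098
grasp_force: 30.0
```

```bash
python3 - <<'E'
from h import *
go(.575,.287,.275,-0.5)
E
```

```text
xyz cm [21.7  5.2  0.2] twist [ 0.1 -0.2 19. ]
```

Request:
servo_tool:
  plan:
    - {"xyz":[2,0.5,0],"twist":[0,0,2],"jaw":1}
    - {"xyz":[5,1.2,0],"twist":[0,0,5],"jaw":1}
    - {"xyz":[8.5,2,0],"twist":[0,0,8],"jaw":1}
    - {"xyz":[12,2.9,0],"twist":[0,0,11],"jaw":1}
    - {"xyz":[15.5,3.7,0],"twist":[0,0,14],"jaw":1}
    - {"xyz":[18.5,4.4,0],"twist":[0,0,17],"jaw":1}
    - {"xyz":[20.7,5,0],"twist":[0,0,19],"jaw":1}
    - {"xyz":[21.7,5.2,0],"twist":[0,0,19],"jaw":1}
    - {"xyz":[21.7,5.2,0],"twist":[0,0,19],"jaw":1}
    - {"xyz":[21.7,5.2,0],"twist":[0,0,19],"jaw":1}

```text
time_s: 25.05
tool_pos: [0.574, 0.2868, 0.2723]
tool_rot: [180.0, 0.3, -0.4]
force: [-0.0, -0.1, -0.5]
grip_width: 0.0096
grasp_force: 30.0
```

```bash
python3 - <<'E'
from h import *
go(.575,.287,.1905,-0.5)
E
```

```text
xyz cm [ 0.1 -0.   8.2] twist [0.  0.3 0.1]
```

Request:
servo_tool:
  plan:
    - {"xyz":[0,0,2.5],"twist":[0,0,0],"jaw":1}
    - {"xyz":[0,0,4.5],"twist":[0,0,0],"jaw":1}
    - {"xyz":[0,0,6],"twist":[0,0,0],"jaw":1}
    - {"xyz":[0,0,7],"twist":[0,0,0],"jaw":1}
    - {"xyz":[0,0,7.8],"twist":[0,0,0],"jaw":1}
    - {"xyz":[0,0,8.2],"twist":[0,0,0],"jaw":1}
    - {"xyz":[0,0,8.3],"twist":[0,0,0],"jaw":1}
    - {"xyz":[0,0,8.3],"twist":[0,0,0],"jaw":1}
    - {"xyz":[0,0,8.3],"twist":[0,0,0],"jaw":1}

```text
time_s: 25.8
tool_pos: [0.5751, 0.287, 0.193]
tool_rot: [-180.0, -0.1, -0.5]
force: [0.2, -0.4, -0.7]
grip_width: 0.0096
grasp_force: 30.0
```

Request:
servo_tool:
  plan:
    - {"xyz":[0,0,0],"twist":[0,0,0],"jaw":0.8}
    - {"xyz":[0,0,0],"twist":[0,0,0],"jaw":0.7}
    - {"xyz":[0,0,0],"twist":[0,0,0],"jaw":0.7}
    - {"xyz":[0,0,0],"twist":[0,0,0],"jaw":0.7}
    - {"xyz":[0,0,-2],"twist":[0,0,0],"jaw":0.7}
    - {"xyz":[0,0,-5],"twist":[0,0,0],"jaw":0.7}
    - {"xyz":[0,0,-8],"twist":[0,0,0],"jaw":0.7}
    - {"xyz":[0,0,-12],"twist":[0,0,0],"jaw":0.7}
    - {"xyz":[-8,15,-13],"twist":[0,0,0],"jaw":0.7}
    - {"xyz":[-8,15,-13],"twist":[0,0,0],"jaw":0.7}

```text
time_s: 26.63
tool_pos: [0.535, 0.2163, 0.3201]
tool_rot: [-179.8, -0.3, -0.2]
force: [0.3, -1.3, 0.4]
grip_width: 0.0261
grasp_force: 0.0
```

Request:
servo_tool:
  plan:
    - {"xyz":[-14,11,0],"twist":[0,0,0],"jaw":0.7}
    - {"xyz":[-14,11,0],"twist":[0,0,0],"jaw":0.7}
    - {"xyz":[-14,11,0],"twist":[0,0,0],"jaw":0.7}
    - {"xyz":[-14,11,0],"twist":[0,0,0],"jaw":0.7}
    - {"xyz":[-14,11,0],"twist":[0,0,0],"jaw":0.7}
    - {"xyz":[-14,11,0],"twist":[0,0,0],"jaw":0.7}
    - {"xyz":[-14,11,0],"twist":[0,0,0],"jaw":0.7}
    - {"xyz":[-14,11,0],"twist":[0,0,0],"jaw":0.7}

```text
time_s: 27.3
tool_pos: [0.3949, 0.1056, 0.3175]
tool_rot: [-180.0, -0.1, -0.4]
force: [0.3, -0.3, -0.0]
grip_width: 0.0261
grasp_force: 0.0
```

```bash
python3 - <<'E'
from h import *
a=snap('wrist','pics/w9.png')['img'];b=snap('top','pics/t9.png')['img']
im=np.zeros((600,800,3),np.uint8)
im[:300]=cv2.resize(b[95:185,125:365],(800,300),interpolation=cv2.INTER_CUBIC)
im[300:,:400]=cv2.resize(a,(400,300)); s=snap('scene','pics/s9.png')['img']; im[300:,400:]=cv2.resize(s[130:310,170:410],(400,300),interpolation=cv2.INTER_CUBIC)
cv2.imwrite('pics/fin.png',im[:,:,::-1])
o=env.get_obs();print(o['time_s'],o['tool_pos'],o['grip_width'],o['force'])
E
```

```text
27.45 [0.3948997  0.10579958 0.31700131] 0.02588827541440546 [ 0.8916126  -0.48135776 -0.21458454]
```

View pics/fin.png

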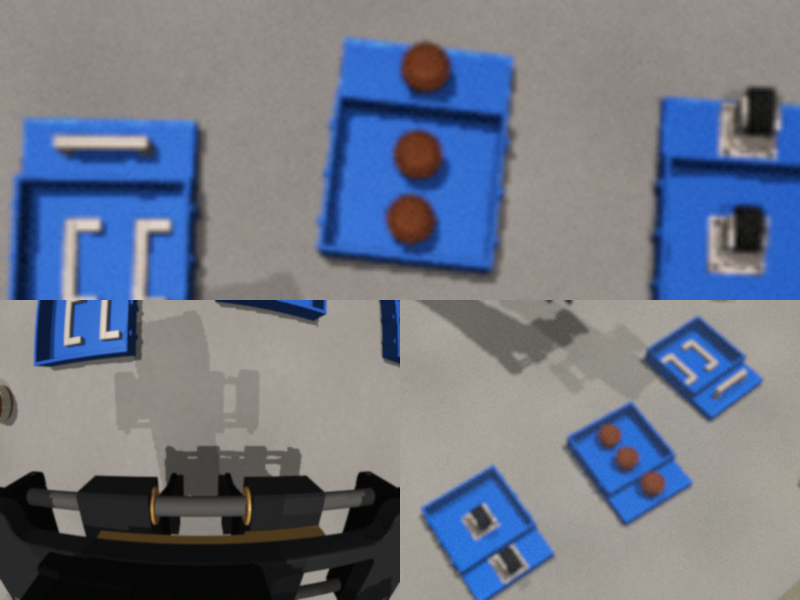

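The composite shows all five pieces in their trays. The pulls lie flat at (80,260) and (150,260), the knobs stand at (418,155) and (410,220), and the castor is wheel up at (738,240). The gripper is clear of everything, so I'm handing in.

```bash
python3 -c "
from cell import env
print(env.sign_off())"
```

```text
the job is handed in; nothing more can be done
None
```

All five pieces are set down in their matching trays and the job is handed in at about 27 s of the 128 s allowed; the final pictures show them upright or flat as asked, the wax jar and screwdriver were never touched, and no verdict came back.

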